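# Pack the used filter holders into the transport case

## Robot

A 6-joint arm with a two-finger parallel gripper is mounted at the origin on the work surface. World frame = base frame: x ahead of the robot, y to its left, z up, the work surface at z = 0. Lengths are in m, angles in rad, forces in N, time in s.
With the tool pointing down it reaches from about 0.35 to 0.975 m from the base axis. Payload 4.9 kg.
Tool frame: the origin (TCP) lies between the finger pads, 19 mm behind the fingertips; this is the grasp point; x points along the fingers, z is the direction in which the jaws open and shut, and the axes are right-handed (so a half turn about x gives the same grasp; the last joint's range is limited). The gripper opens to 85 mm and grips with 20 to 120 N. Pads are 22 mm wide; open, the fingers measure 114 mm over their backs; the gripper's body (76 mm by 85 mm) begins 54 mm behind the grasp point. The pads swing forward as they close: fully open they stand 13 mm farther back than shut.
Start: joints at [1.078, 0.053, 1.613, -0, 1.476, -0.119], TCP at [0.228, 0.582, 0.25] pointing down, gripper open.
Joint ranges: [-3.01, 3.01], [-1.01, 2.22], [0.06, 2.58], [-1.02, 4.17], [0.09, 2.62], [-3.14, 3.14]. Speed limits (rad/s): [2.57, 2.57, 3.14, 3.14, 3.14, 3.14].

## Interface

Orientations are given as a rotation vector (axis times angle).
In Python, from station import ctrl gives the robot as it stands.
- The arm moves only by the tool move_arm, never from a script. Its argument "increments" is a list that holds one entry, the list of rows, each a list of 4 numbers: the shift along the tool's x, y, z in units of 25 cm (1.0 is 25 cm), then the turn about the tool's x in units of 90 degrees (1.0 is 90 degrees). A call has 1 to 20 rows; each row shifts and turns the commanded pose from where the row before left it, along the tool's axes as they then stand; what a row does not reach is not made up. A row lasts 1/12 s, in which the tool goes at most 41.7 mm and 7.16 degrees, less where a joint would pass 70% of its speed; a pose out of reach is approached as far as the arm can. A call with a number of a shift or a turn outside -1 to 1 is refused whole. A call with a gripper value outside its range is refused whole. "gripper" is the closure, from 0 (fully open) to 1 (shut), set as the call begins (left out, the last holds). The fingers move at their own pace and stop on an object; "squeeze" is the grip in N (left out, the last holds). Time passes only in rows, so rows that do not move let the fingers close. It gives the time, the measured TCP pose, the force and the opening at its end, in the units of the state.
- ctrl.get_obs(): the state, without advancing time (a new reading comes with each control period).
- ctrl.get_image(name): name is "side" or "top"; returns a dict with "pixels" (480x640x3 uint8, red, green, blue), "depth" (480x640 float32, m along the optical axis (not along the pixel's ray), 0 where there is no reading), "K" (3x3 intrinsics, pixels), "extrinsics" (4x4, takes a point from camera to world coordinates). Camera axes: x right, y up, looking along -z (the intrinsics and any distortion apply to the point x, -y, -z); pixel columns grow to the right and rows downward; lengths in m; the calibration is good to about 2 mm. A picture is of the moment at which its call begins.
- ctrl.finish_job(): hands the job in, once; it reports no verdict.
Trained networks look in the newest picture that a camera, given by its name, has taken for a name from the list of things; names that differ only in an ending like _2 or _b are one class to them, and where a whole thing is asked for, a point or a joint stands for the part that bears it (a point fixed in the world has none). Each returns a list of dicts, best first, with "score" (0 to 1); they miss things now and then, are a little off and sometimes report something else, mostly with a low value. They report only what shows in the picture. A call takes as long as a camera call. They do not tell look-alikes from the thing itself.
- ctrl.trace(camera, target): "region" (480x640 bool, what is visible of it) and "pixel" ([row, column] in pixels, amid what is visible of it).
The state is a dict: "t": time; "q": joint angles; "dq": joint speeds; "effort": joint torques, N m; "tool_pos": TCP position; "tool_rot": TCP orientation; "contact_force": force on the tool from outside, world axes, zero at the start; "wrist_torque": the same for the moment, N m; "opening": finger opening in m.
Only numpy, scipy, OpenCV 4.12 (cv2) and the standard library are available. Lean on these libraries where they do the work, as an engineer would, in place of code of your own. Each camera call takes 0.05 s, during which the arm holds its last target. There are 200 camera calls.

## Task

Swing the transport case's clear lid right up so that it stands open, set the three used filter holders (tan disc on top) upright in the case, each in the pocket of its own colour and set down rather than dropped, and then lower the lid fully shut. Leave the two look-alike blanks with the black plug on top standing where they are.

Things in the scene. Friction and masses are not known exactly. Their poses are not given: they have to be found in the camera images.
- filter_red: used filter: upright round holder, 54 mm tall, loose, about 120 g: white lower body 36 mm across, 30 mm tall; above it a red flange 42 mm across (30 to 40 mm up) and a red collar 38 mm across, with a tan disc, 25 mm across, in the middle of its top. Origin: centre of its underside; z up. Yaw does not matter.
- filter_yellow: used filter: upright round holder, 54 mm tall, loose, about 120 g: white lower body 36 mm across, 30 mm tall; above it a yellow flange 42 mm across (30 to 40 mm up) and a yellow collar 38 mm across, with a tan disc, 25 mm across, in the middle of its top. Origin: centre of its underside; z up. Yaw does not matter.
- filter_blue: used filter: upright round holder, 54 mm tall, loose, about 120 g: white lower body 36 mm across, 30 mm tall; above it a blue flange 42 mm across (30 to 40 mm up) and a blue collar 38 mm across, with a tan disc, 25 mm across, in the middle of its top. Origin: centre of its underside; z up. Yaw does not matter.
- pocket_red: square red pocket tray fixed on the floor of the case, open at the top: 64 x 64 mm outside, 14 mm high, walls and floor 4 mm, inside 56 x 56 mm. Origin: centre of its underside, 5 mm above the table; axes as the case's. The three pockets stand in a row along the case's y, 78 mm apart, in any colour order, seen through the clear lid.
- pocket_yellow: square yellow pocket tray fixed on the floor of the case, open at the top: 64 x 64 mm outside, 14 mm high, walls and floor 4 mm, inside 56 x 56 mm. Origin: centre of its underside, 5 mm above the table; axes as the case's. The three pockets stand in a row along the case's y, 78 mm apart, in any colour order, seen through the clear lid.
- pocket_blue: square blue pocket tray fixed on the floor of the case, open at the top: 64 x 64 mm outside, 14 mm high, walls and floor 4 mm, inside 56 x 56 mm. Origin: centre of its underside, 5 mm above the table; axes as the case's. The three pockets stand in a row along the case's y, 78 mm apart, in any colour order, seen through the clear lid.
- blank_red: look-alike blank, to be left: upright round holder, 54 mm tall, loose, about 120 g: white lower body 36 mm across, 30 mm tall; above it a red flange 42 mm across (30 to 40 mm up) and a red collar 38 mm across, with a black plug (no tan disc), 25 mm across, in the middle of its top. Origin: centre of its underside; z up. Yaw does not matter.
- blank_blue: look-alike blank, to be left: upright round holder, 54 mm tall, loose, about 120 g: white lower body 36 mm across, 30 mm tall; above it a blue flange 42 mm across (30 to 40 mm up) and a blue collar 38 mm across, with a black plug (no tan disc), 25 mm across, in the middle of its top. Origin: centre of its underside; z up. Yaw does not matter.
- case: grey case, fixed to the table: 150 mm along x, 250 along y, 75 high, walls and floor 5 mm. Origin: centre of its underside; -x side faces the robot. Lid hinge: the top edge of the +x wall, along y through (75, 0, 75) mm. Lid's pull: at lid angle a the barrel's centre is at x = 75 - 178 cos a + 4 sin a, y = 0, z = 75 + 178 sin a + 4 cos a (mm, case frame).
- lid (a joint): angle of the clear, dark-framed lid (8 mm thick) in rad: 0 shut, 1.57 upright, stop 1.9; starts 0 to 0.4. A stiff hinge holds it where it is left; 2 to 4 N at the pull moves it. Pull: orange barrel, 18 mm diameter, 20 mm long along the case's y, on a neck at the middle of the lid's free edge; pinched on its flat ends by a tool pointing down, it pivots between the fingers.
Things that resemble listed ones, but are neither listed nor needed, are in the scene too. Of the things that look like the filter_yellow, the largest one is meant.

How it is judged:
By the outcome, as a careful person would: the job done as asked, in the order asked, and still so for the second after the job is handed in, with the robot touching nothing.
It also fails if it takes over 120 s, if anything falls off the work surface, if the arm or the gripper's body presses on something with over 40 N, if the wrist force passes 120 N, or if a joint passes its speed limit or range.

## Working session

There is one attempt and no reset: what is moved stays moved. The work goes in short steps, Python scripts to look and compute and a tool call to move; the robot and the scene stay as the last step left them, time stands still between calls to the robot, and variables do not carry over. Pictures are saved under pics/ and viewed, about 12 in all and at most 16, crops included, and the job is handed in when it is done.

Besides the shell and the picture viewer there is one more tool, called after "Request:" as name(argument=value, ...) on one line, values as JSON. move_arm: Moves the arm, as the interface text tells. Shifts and turns lie within -1 to 1; 1 stands for 25 cm of shift or 90 degrees of turn. Its arguments: {"type":"object","properties":{"increments":{"type":"array","items":{"type":"array","items":{"type":"array","items":{"type":"number","minimum":-1,"maximum":1}}}},"gripper":{"type":"number"},"squeeze":{"type":"number"}},"required":["increments"]}

```bash
mkdir -p pics; cat > h.py <<'E'
import numpy as np,cv2
from station import ctrl
from scipy.spatial.transform import Rotation as R
def img(n,save=None):
    d=ctrl.get_image(n)
    if save: cv2.imwrite(save,d["pixels"][:,:,::-1])
    return d
def world(d,mask):
    r,c=np.nonzero(mask&(d["depth"]>0)); z=d["depth"][r,c]; K=d["K"]
    p=np.stack([(c-K[0,2])/K[0,0]*z,-(r-K[1,2])/K[1,1]*z,-z],1)
    E=d["extrinsics"]; return p@E[:3,:3].T+E[:3,3]
def proj(d,p):
    E=np.linalg.inv(d["extrinsics"]); q=np.asarray(p)@E[:3,:3].T+E[:3,3]
    K=d["K"]; return np.stack([K[1,2]-q[...,1]/-q[...,2]*K[1,1],K[0,2]+q[...,0]/-q[...,2]*K[0,0]],-1)
E
cat > a.py <<'E'
from h import *
o=ctrl.get_obs(); print(o["t"],o["tool_pos"],R.from_rotvec(o["tool_rot"]).as_matrix().round(3),o["opening"])
for cam in("top","side"):
    d=img(cam,f"pics/{cam}0.png"); print(cam,d["K"].tolist(),d["extrinsics"].round(3).tolist())
    for n in["filter_red","filter_yellow","filter_blue","blank_red","blank_blue","pocket_red","pocket_yellow","pocket_blue","case","lid"]:
        for t in ctrl.trace(cam,n)[:5]:
            w=world(d,t["region"]); 
            if len(w)==0: continue
            top=w[w[:,2]>w[:,2].max()-.01]
            print(n,round(t["score"],2),np.round(t["pixel"]),t["region"].sum(),"med",np.median(w,0).round(3),"topmid",((top.max(0)+top.min(0))/2).round(3),"ext",np.ptp(w,axis=0).round(3))
E
python3 a.py; ls
```

```text
0.0 [0.22793271 0.58133211 0.24873   ] [[-0.001 -0.931  0.365]
 [-0.002  0.365  0.931]
 [-1.     0.    -0.002]] 0.08556658940200856
top [[490.64706121959154, 0.0, 316.53389506589224], [0.0, 490.64706121959154, 240.0791449449595], [0.0, 0.0, 1.0]] [[-0.026, 0.985, -0.172, 0.323], [-1.0, -0.026, 0.003, -0.0], [-0.002, 0.172, 0.985, 1.185], [0.0, 0.0, 0.0, 1.0]]
filter_red 0.67 [211. 393.] 271 med [ 0.588 -0.186  0.052] topmid [ 0.593 -0.189  0.054] ext [0.054 0.04  0.065]
filter_yellow 0.73 [206. 478.] 163 med [ 0.592 -0.39   0.037] topmid [ 0.596 -0.394  0.039] ext [0.04  0.044 0.049]
filter_yellow 0.66 [240. 479.] 178 med [ 0.511 -0.389  0.037] topmid [ 0.513 -0.393  0.039] ext [0.037 0.032 0.049]
filter_yellow 0.5 [227. 446.] 283 med [ 0.549 -0.309  0.051] topmid [ 0.551 -0.313  0.054] ext [0.038 0.038 0.058]
filter_blue 0.82 [284. 165.] 302 med [0.426 0.351 0.052] topmid [0.428 0.356 0.054] ext [0.04  0.04  0.058]
blank_blue 0.64 [273. 381.] 282 med [ 0.442 -0.154  0.052] topmid [ 0.444 -0.156  0.054] ext [0.045 0.049 0.066]
case 0.89 [224. 268.] 7751 med [0.564 0.109 0.095] topmid
[... 1119 characters left out ...]
43  0.354 0.054] ext [0.071 0.139 0.062]
blank_red 0.91 [363. 360.] 709 med [ 0.434 -0.344  0.044] topmid [ 0.439 -0.334  0.054] ext [0.068 0.051 0.061]
blank_red 0.24 [215. 300.] 7004 med [0.553 0.05  0.085] topmid [0.487 0.124 0.124] ext [0.285 0.448 0.132]
blank_blue 0.66 [305. 307.] 606 med [ 0.441 -0.17   0.041] topmid [ 0.446 -0.16   0.054] ext [0.075 0.089 0.058]
pocket_blue 0.7 [234. 300.] 252 med [0.57  0.097 0.012] topmid [ 0.48  -0.002  0.109] ext [0.125 0.148 0.106]
case 0.96 [216. 303.] 6884 med [0.553 0.051 0.086] topmid [0.487 0.124 0.124] ext [0.27  0.425 0.132]
lid 0.95 [198. 302.] 3830 med [0.57  0.094 0.099] topmid [0.487 0.124 0.124] ext [0.285 0.448 0.133]
a.py
h.py
pics
```

```bash
python3 - <<'E'
import cv2
t=cv2.imread('pics/top0.png');s=cv2.imread('pics/side0.png')
cv2.imwrite('pics/topc.png',cv2.resize(t[120:330,110:530],None,fx=1.9,fy=1.9,interpolation=cv2.INTER_CUBIC))
cv2.imwrite('pics/sidec.png',cv2.resize(s[120:420,130:530],None,fx=2,fy=2,interpolation=cv2.INTER_CUBIC))
E
```

```text
(no output)
```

View pics/topc.png

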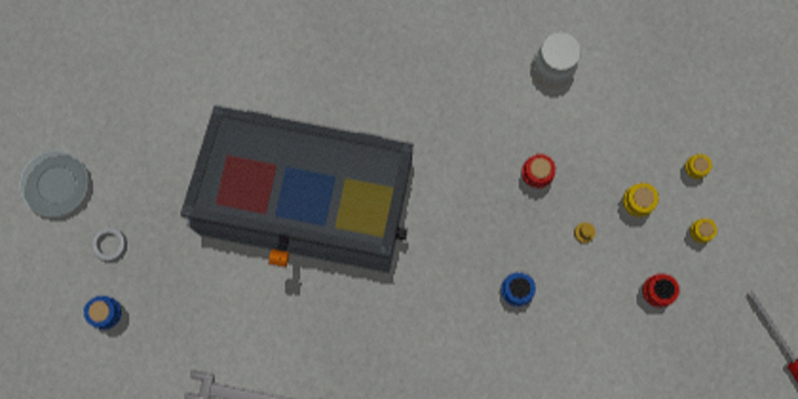

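View pics/sidec.png

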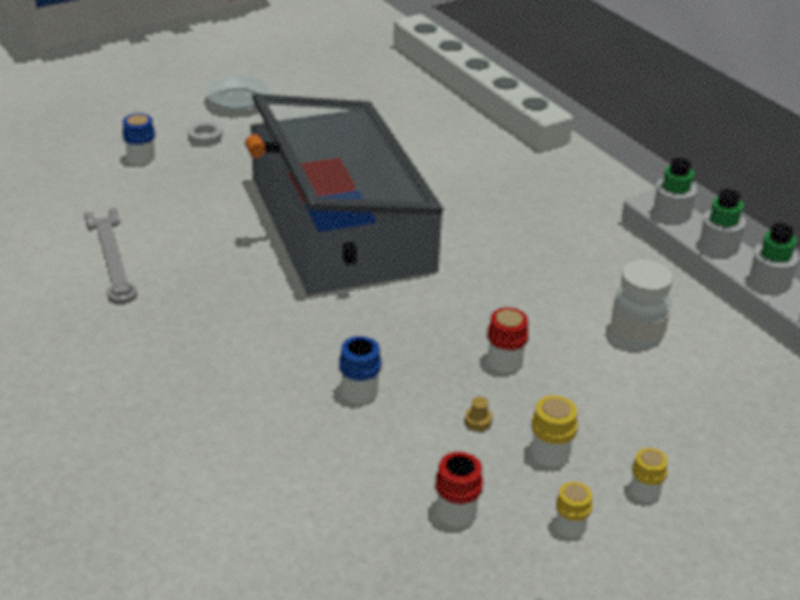

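Candidates in the full top picture [row, col]:
- Yellow: large tan-topped (227,446), small ones (206,478) and (240,479), brass piece (~242,418). I choose (227,446), the largest at 54 mm tall.
- Red: (211,393) has a tan disc and is the filter; (273,458) has a black plug.
- Blue: (284,165) has a tan disc and is the filter; (273,381) has a black plug.
- Pull: the orange barrel (~255,257), not the black knob (~243,322).

Next I work out the case pose.

```bash
cat > b.py <<'E'
from h import *
def hsv(d): return cv2.cvtColor(d["pixels"],cv2.COLOR_RGB2HSV)
def raypt(d,rc,z):
    K=d["K"];E=d["extrinsics"]; v=E[:3,:3]@np.array([(rc[1]-K[0,2])/K[0,0],-(rc[0]-K[1,2])/K[1,1],-1]); 
    return E[:3,3]+v*(z-E[2,3])/v[2]
if __name__=="__main__":
    d=img("top"); h=hsv(d); H,S,V=h[...,0],h[...,1],h[...,2]
    box=np.zeros(H.shape,bool); box[190:260,215:325]=1
    C={}
    for n,m in dict(red=(H<8)|(H>172),blue=(H>100)&(H<130),yellow=(H>20)&(H<35)).items():
        mm=(m&(S>110)&box).astype(np.uint8); k,l,st,ce=cv2.connectedComponentsWithStats(mm)
        i=1+st[1:,4].argmax(); w=world(d,l==i); rect=cv2.minAreaRect(np.argwhere(l==i)[:,::-1].astype(np.float32))
        C[n]=raypt(d,rect[0][::-1],.012); print(n,st[i,4],rect,C[n].round(4),"depthz",np.percentile(w[:,2],[5,50,95]).round(3))
    y=C["red"]-C["yellow"]; print("y dir",np.degrees(np.arctan2(y[1],y[0])),np.linalg.norm(y))
    for cam in("top","side"):
        d=img(cam); h=hsv(d); m=(h[...,0]>5)&(h[...,0]<18)&(h[...,1]>180)&(h[...,2]>90)
        k,l,st,ce=cv2.connectedComponentsWithStats(m.astype(np.uint8))
        for i in range(1,k):
            if st[i,4]>15:
                w=world(d,l==i); print(cam,"orange",ce[i][::-1].round(1),st[i,4],np.median(w,0).round(4),w.min(0).round(4),w.max(0).round(4))
E
python3 b.py
```

```text
red 682 ((239.173095703125, 216.63462829589844), (26.867910385131836, 25.49509620666504), 11.309932708740234) [0.5918 0.1841 0.012 ] depthz [0.093 0.1   0.108]
blue 682 ((270.1153869628906, 222.92306518554688), (26.475675582885742, 26.08344268798828), 11.309932708740234) [0.5741 0.1086 0.012 ] depthz [0.093 0.1   0.108]
yellow 671 ((301.234130859375, 228.9073028564453), (25.702238082885742, 26.121295928955078), 12.094757080078125) [0.5572 0.0329 0.012 ] depthz [0.093 0.1   0.107]
y dir 77.09966043941313 0.15510305519326328
top orange [255.2 256.3] 70 [0.4794 0.1294 0.1233] [0.4704 0.1187 0.0143] [0.5054 0.1479 0.1289]
side orange [192.5 257.4] 64 [0.4794 0.1207 0.1238] [0.4703 0.1121 0.1119] [0.4914 0.1406 0.1294]
```

```bash
cat > to.py <<'E'
# python3 to.py x y z [jawdeg] : tool increments from present pose to target
import sys
from h import *
o=ctrl.get_obs(); M=R.from_rotvec(o["tool_rot"]).as_matrix()
cur=np.degrees(np.arctan2(M[1,2],M[0,2])); a=list(map(float,sys.argv[1:]))
yaw=cur if len(a)<4 else a[3]; turn=-((yaw-cur+90)%180-90)/90
c,s=np.cos(np.radians(yaw)),np.sin(np.radians(yaw))
d=np.array(a[:3])-o["tool_pos"]
x=np.array([-d[2],-s*d[0]+c*d[1],c*d[0]+s*d[1]])/.25
print("t",round(o["t"],2),"pos",o["tool_pos"].round(4),"jaw",cur.round(2),"tilt",M[:,0].round(3),"F",o["contact_force"].round(1),"open",round(o["opening"],4))
print("turn total",turn.__round__(3),"(first) then shift total",x.round(3),"rows",np.ceil(np.linalg.norm(x)/.15),"turnrows",np.ceil(abs(turn)/.075))
E
python3 to.py .4794 .1302 .185 77.1
```

```text
t 1.25 pos [0.2282 0.5818 0.25  ] jaw 68.59 tilt [-0. -0. -1.] F [-0.7 -0.2  0.1] open 0.0854
turn total -0.095 (first) then shift total [ 0.26  -1.383 -1.537] rows 14.0 turnrows 2.0
```

Request:
move_arm(increments=[[[0, 0, 0, -0.0475], [0, 0, 0, -0.0475], [0.0163, -0.0864, -0.0961, 0], [0.0163, -0.0864, -0.0961, 0], [0.0163, -0.0864, -0.0961, 0], [0.0163, -0.0864, -0.0961, 0], [0.0163, -0.0864, -0.0961, 0], [0.0163, -0.0864, -0.0961, 0], [0.0163, -0.0864, -0.0961, 0], [0.0163, -0.0864, -0.0961, 0], [0.0163, -0.0864, -0.0961, 0], [0.0163, -0.0864, -0.0961, 0], [0.0163, -0.0864, -0.0961, 0], [0.0163, -0.0864, -0.0961, 0], [0.0163, -0.0864, -0.0961, 0], [0.0163, -0.0864, -0.0961, 0], [0.0163, -0.0864, -0.0961, 0], [0.0163, -0.0864, -0.0961, 0], [0, 0, 0, 0], [0, 0, 0, 0]]], gripper=0.45)

```text
t: 2.92
tool_pos: [0.4799, 0.1289, 0.1846]
tool_rot: [-1.039, 1.309, 1.04]
contact_force: [-0.4, 0.4, -0.4]
opening: 0.0474
```

```bash
python3 to.py .4794 .1302 .125 77.1; python3 - <<'E'
from h import *
d=img("side"); p=d["pixels"][120:300,190:390,::-1]; cv2.imwrite("pics/s1.png",cv2.resize(p,None,fx=3.2,fy=3.2,interpolation=cv2.INTER_CUBIC))
E
```

```text
t 2.92 pos [0.4799 0.1289 0.1846] jaw 76.95 tilt [-0.001  0.    -1.   ] F [-0.4  0.4 -0.4] open 0.0474
turn total -0.002 (first) then shift total [0.238 0.003 0.005] rows 2.0 turnrows 1.0
```

View pics/s1.png

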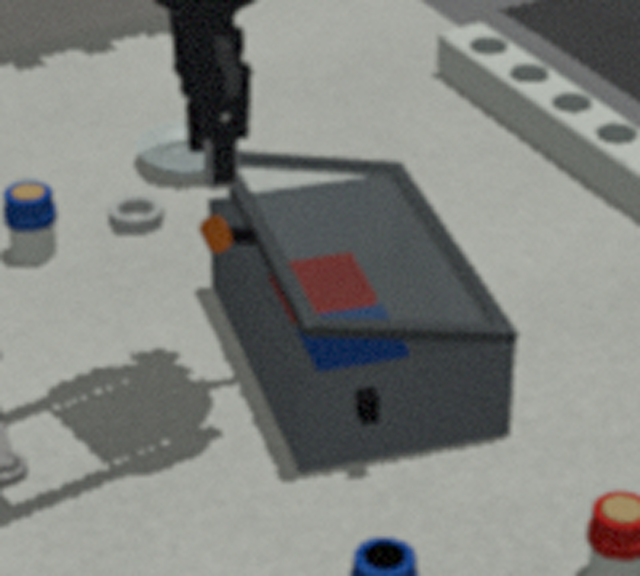

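The fingers stand directly above the orange barrel (crop 235,217). I go down and pinch it.

Request:
move_arm(increments=[[[0.08, 0, 0, 0], [0.08, 0, 0, 0], [0.076, 0.003, 0.005, 0], [0, 0, 0, 0], [0, 0, 0, 0]]])

```text
t: 3.38
tool_pos: [0.4778, 0.1325, 0.1251]
tool_rot: [-1.043, 1.308, 1.045]
contact_force: [-0.2, -0.8, 0.6]
opening: 0.0469
```

Request:
move_arm(increments=[[[0, 0, 0, 0], [0, 0, 0, 0], [0, 0, 0, 0], [0, 0, 0, 0], [0, 0, 0, 0], [0, 0, 0, 0], [0, 0, 0, 0], [0, 0, 0, 0]]], gripper=1, squeeze=40)

```text
t: 4.05
tool_pos: [0.4791, 0.1295, 0.127]
tool_rot: [-1.046, 1.311, 1.04]
contact_force: [-3.8, -8.9, 1.2]
opening: 0.0189
```

```bash
python3 - <<'E'
from h import *
d=img("side"); p=d["pixels"][120:300,190:390,::-1]; cv2.imwrite("pics/s2.png",cv2.resize(p,None,fx=3.2,fy=3.2,interpolation=cv2.INTER_CUBIC))
o=ctrl.get_obs(); p=o["tool_pos"]; v=p[:2]-[.5744,.1085]
x=v@[.975,-.223]; print(p,x,v@[.223,.975],"a",np.arctan2(p[2]-.005-.079,.075-x),np.hypot(p[2]-.079,.075-x))
E
```

```text
[0.47911525 0.12945661 0.12700908] -0.09757595900543131 -0.0008158019377043685 a 0.24424274772040416 0.17912937495658568
```

View pics/s2.png

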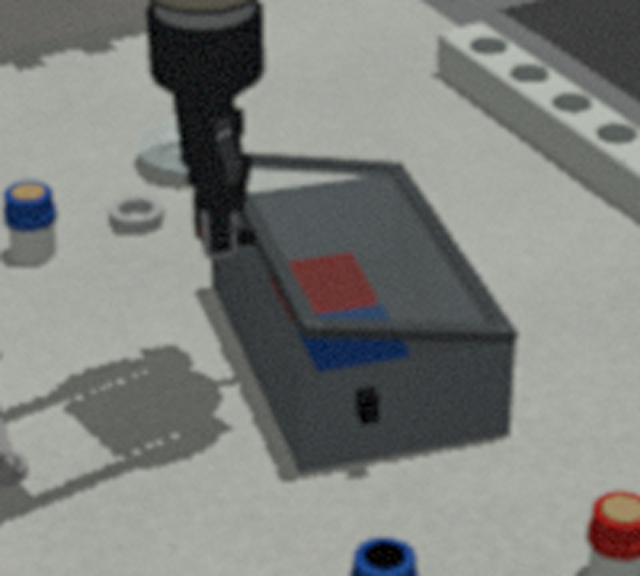

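```bash
cat > arc.py <<'E'
import sys,numpy as np
a0,a1,n=float(sys.argv[1]),float(sys.argv[2]),int(sys.argv[3])
a=np.linspace(a0,a1,n+1); x=75-178*np.cos(a)+4*np.sin(a); z=75+178*np.sin(a)+4*np.cos(a)
print([[round(-dz/250,3),round(-dx/250,3),0,0] for dx,dz in zip(np.diff(x),np.diff(z))], "totals",(z[0]-z[-1])/250,(x[0]-x[-1])/250)
E
python3 arc.py .235 1.63 18
```

```text
[[np.float64(-0.053), np.float64(-0.016), 0, 0], [np.float64(-0.051), np.float64(-0.02), 0, 0], [np.float64(-0.05), np.float64(-0.024), 0, 0], [np.float64(-0.048), np.float64(-0.028), 0, 0], [np.float64(-0.045), np.float64(-0.031), 0, 0], [np.float64(-0.043), np.float64(-0.035), 0, 0], [np.float64(-0.04), np.float64(-0.038), 0, 0], [np.float64(-0.037), np.float64(-0.041), 0, 0], [np.float64(-0.034), np.float64(-0.044), 0, 0], [np.float64(-0.03), np.float64(-0.046), 0, 0], [np.float64(-0.026), np.float64(-0.048), 0, 0], [np.float64(-0.023), np.float64(-0.05), 0, 0], [np.float64(-0.019), np.float64(-0.052), 0, 0], [np.float64(-0.015), np.float64(-0.053), 0, 0], [np.float64(-0.01), np.float64(-0.054), 0, 0], [np.float64(-0.006), np.float64(-0.055), 0, 0], [np.float64(-0.002), np.float64(-0.055), 0, 0], [np.float64(0.002), np.float64(-0.055), 0, 0]] totals -0.5284614171112849 -0.7468050855751588
```

First half of the arc, then check.

Request:
move_arm(increments=[[[0, 0, -0.006, 0], [-0.053, -0.016, 0, 0], [-0.051, -0.02, 0, 0], [-0.05, -0.024, 0, 0], [-0.048, -0.028, 0, 0], [-0.045, -0.031, 0, 0], [-0.043, -0.035, 0, 0], [-0.04, -0.038, 0, 0], [-0.037, -0.041, 0, 0]]])

```text
t: 4.85
tool_pos: [0.5354, 0.1165, 0.2186]
tool_rot: [-1.042, 1.31, 1.043]
contact_force: [-1.5, -4.0, -6.7]
opening: 0.0185
```

Request:
move_arm(increments=[[[-0.034, -0.044, 0, 0], [-0.03, -0.046, 0, 0], [-0.026, -0.048, 0, 0], [-0.023, -0.05, 0, 0], [-0.019, -0.052, 0, 0], [-0.015, -0.053, 0, 0], [-0.01, -0.054, 0, 0], [-0.006, -0.055, 0, 0], [-0.002, -0.055, 0, 0], [0.002, -0.055, 0, 0], [0, 0, 0, 0], [0, 0, 0, 0]]])

```text
t: 5.85
tool_pos: [0.6618, 0.0878, 0.2613]
tool_rot: [-1.044, 1.305, 1.039]
contact_force: [0.1, -4.7, 6.0]
opening: 0.0189
```

```bash
cat > pull.py <<'E'
from h import *
o=ctrl.get_obs(); p=o["tool_pos"]; v=p[:2]-[.5744,.1085]
x=v@[.975,-.223]; print(p.round(4),o["contact_force"].round(1),"case",x,v@[.223,.975],"a~",np.arctan2(p[2]-.005-.075,.075-x)-.022,"open",o["opening"])
E
python3 pull.py; python3 - <<'E'
from h import *
img("side","pics/s3.png")
E
```

```text
[0.6618 0.0878 0.2613] [ 0.1 -4.7  6. ] case 0.08980787389028154 -0.0006654484460227791 a~ 1.630302657271143 open 0.018937149293105755
```

View pics/s3.png

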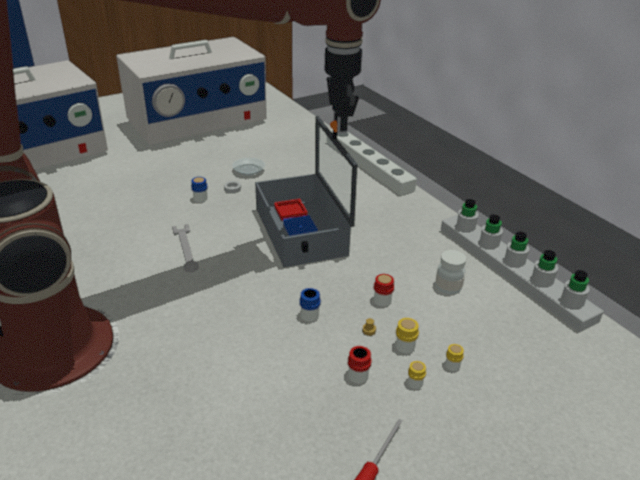

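Lid stands upright (frame seen from col 317 to 355, pull still between the fingers). Release and rise.

Request:
move_arm(increments=[[[0, 0, 0, 0], [0, 0, 0, 0], [0, 0, 0, 0], [0, 0, 0, 0], [-0.08, 0, 0, 0], [-0.1, 0, 0, 0], [-0.1, 0, 0, 0], [0, 0, 0, 0]]], gripper=0.4)

```text
t: 6.57
tool_pos: [0.662, 0.0891, 0.3353]
tool_rot: [-1.046, 1.298, 1.037]
contact_force: [0.1, -0.2, 0.6]
opening: 0.051
```

```bash
python3 to.py .594 -.190 .12 77.1
```

```text
t 6.57 pos [0.662  0.0891 0.3353] jaw 77.17 tilt [ 0.01   0.001 -1.   ] F [ 0.1 -0.2  0.6] open 0.051
turn total 0.001 (first) then shift total [ 0.861  0.016 -1.149] rows 10.0 turnrows 1.0
```

Request:
move_arm(increments=[[[0, 0.002, -0.14, 0], [0, 0.002, -0.14, 0], [0, 0.002, -0.14, 0], [0, 0.002, -0.14, 0], [0, 0.002, -0.14, 0], [0.123, 0.001, -0.064, 0], [0.123, 0.001, -0.064, 0], [0.123, 0.001, -0.064, 0], [0.123, 0.001, -0.064, 0], [0.123, 0.001, -0.064, 0], [0.123, 0.001, -0.064, 0], [0.123, 0, -0.064, 0], [0, 0, 0, 0], [0, 0, 0, 0]]], gripper=0.25)

```text
t: 7.73
tool_pos: [0.5908, -0.1897, 0.1104]
tool_rot: [-1.037, 1.309, 1.046]
contact_force: [-0.0, -0.2, 0.3]
opening: 0.0639
```

```bash
python3 to.py .594 -.190 .036 77.1;  python3 - <<'E'
from h import *
for c in("side","top"):
  d=img(c,f"pics/{c}4.png")
  q=proj(d,[.594,-.19,.05]).astype(int); p=d["pixels"][q[0]-50:q[0]+50,q[1]-60:q[1]+60,::-1]; cv2.imwrite(f"pics/c4{c}.png",cv2.resize(p,None,fx=3,fy=3))
a=cv2.imread("pics/c4side.png");b=cv2.imread("pics/c4top.png");cv2.imwrite("pics/c4.png",np.hstack([a,b]))
E
```

```text
t 7.73 pos [ 0.5908 -0.1897  0.1104] jaw 77.06 tilt [-0.005  0.003 -1.   ] F [-0.  -0.2  0.3] open 0.0639
turn total -0.0 (first) then shift total [ 0.298 -0.013  0.002] rows 2.0 turnrows 1.0
```

View pics/c4.png

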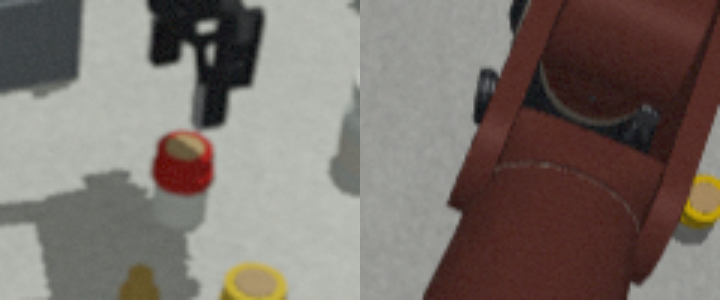

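The tan-topped red filter (crop 150,185) lies below the fingers. I go down and grip.

Request:
move_arm(increments=[[[0.08, -0.006, 0, 0], [0.08, -0.005, 0.002, 0], [0.08, 0, 0, 0], [0.055, 0, 0, 0], [0, 0, 0, 0], [0, 0, 0, 0]]])

```text
t: 8.33
tool_pos: [0.596, -0.1901, 0.0402]
tool_rot: [-1.043, 1.306, 1.042]
contact_force: [-0.1, 1.1, 0.0]
opening: 0.0643
```

Request:
move_arm(increments=[[[0, 0, 0, 0], [0, 0, 0, 0], [0, 0, 0, 0], [0, 0, 0, 0], [0, 0, 0, 0], [0, 0, 0, 0]]], gripper=1, squeeze=40)

```text
t: 8.83
tool_pos: [0.597, -0.191, 0.0419]
tool_rot: [-1.045, 1.305, 1.039]
contact_force: [-0.7, 0.9, 5.5]
opening: 0.0407
```

Request:
move_arm(increments=[[[-0.06, 0, 0, 0], [-0.12, 0, 0, 0], [-0.12, 0, 0, 0], [-0.12, 0, 0, 0], [-0.12, 0, 0, 0], [0, 0, 0, 0]]])

```text
t: 9.33
tool_pos: [0.5988, -0.1921, 0.1837]
tool_rot: [-1.051, 1.301, 1.031]
contact_force: [1.0, -0.7, 1.0]
opening: 0.0398
```

```bash
python3 to.py .5918 .1841 .18 77.1
```

```text
t 9.33 pos [ 0.5988 -0.1921  0.1837] jaw 77.13 tilt [ 0.012 -0.006 -1.   ] F [ 1.  -0.7  1. ] open 0.0398
turn total 0.0 (first) then shift total [0.015 0.363 1.461] rows 11.0 turnrows 1.0
```

Request:
move_arm(increments=[[[0.005, 0.12, 0, 0], [0, 0.12, 0, 0], [0, 0.11, 0.03, 0], [0, 0.013, 0.13, 0], [0, 0, 0.145, 0], [0, 0, 0.145, 0], [0, 0, 0.145, 0], [0, 0, 0.145, 0], [0, 0, 0.145, 0], [0, 0, 0.145, 0], [0, 0, 0.145, 0], [0, 0, 0.145, 0], [0, 0, 0.145, 0], [0, 0, 0.08, 0], [0, 0, 0.056, 0], [0, 0, 0, 0], [0, 0, 0, 0], [0, 0, 0, 0]]])

```text
t: 10.83
tool_pos: [0.5957, 0.2188, 0.173]
tool_rot: [-1.042, 1.308, 1.041]
contact_force: [0.1, 0.2, -1.6]
opening: 0.0399
```

```bash
python3 to.py .5918 .1841 .053 77.1;  python3 - <<'E'
from h import *
d=img("side"); p=d["pixels"][100:300,190:410,::-1]; cv2.imwrite("pics/s5.png",cv2.resize(p,None,fx=3,fy=3,interpolation=cv2.INTER_CUBIC))
E
```

```text
t 10.83 pos [0.5957 0.2188 0.173 ] jaw 77.08 tilt [-0.001 -0.001 -1.   ] F [ 0.1  0.2 -1.6] open 0.0399
turn total -0.0 (first) then shift total [ 0.48  -0.016 -0.139] rows 4.0 turnrows 1.0
```

View pics/s5.png

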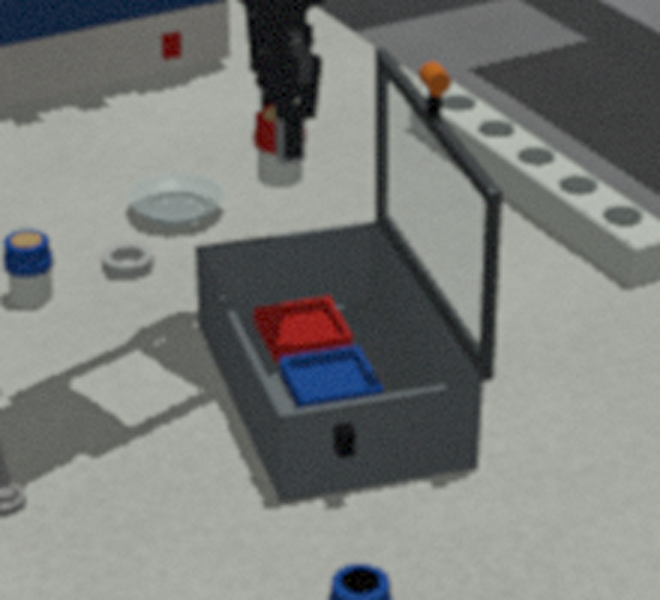

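Request:
move_arm(increments=[[[0, -0.016, -0.07, 0], [0, 0, -0.069, 0], [0, 0, 0, 0], [0, 0, 0, 0], [0.1, 0, 0, 0], [0.1, 0, 0, 0], [0.1, 0, 0, 0], [0.08, 0, 0, 0], [0.04, 0, 0, 0], [0.02, 0, 0, 0], [0, 0, 0, 0], [0, 0, 0, 0], [0, 0, 0, 0]]])

```text
t: 11.97
tool_pos: [0.5935, 0.1855, 0.065]
tool_rot: [-1.043, 1.304, 1.04]
contact_force: [-0.3, -0.1, -0.8]
opening: 0.04
```

```bash
python3 to.py .5918 .1841 .051 77.1
```

```text
t 11.97 pos [0.5935 0.1855 0.065 ] jaw 77.13 tilt [ 0.003  0.001 -1.   ] F [-0.3 -0.1 -0.8] open 0.04
turn total 0.0 (first) then shift total [ 0.056  0.005 -0.007] rows 1.0 turnrows 1.0
```

Request:
move_arm(increments=[[[0.02, 0.005, -0.006, 0], [0.015, 0, 0, 0], [0.008, 0, 0, 0], [0.006, 0, 0, 0], [0.004, 0, 0, 0], [0, 0, 0, 0], [0, 0, 0, 0]]])

```text
t: 12.55
tool_pos: [0.5906, 0.1839, 0.051]
tool_rot: [-1.042, 1.308, 1.042]
contact_force: [-3.6, -1.6, 5.9]
opening: 0.0403
```

Request:
move_arm(increments=[[[0, 0, 0, 0], [0, 0, 0, 0], [0, 0, 0, 0], [0, 0, 0, 0], [-0.04, 0, 0, 0], [-0.1, 0, 0, 0], [-0.12, 0, 0, 0], [-0.12, 0, 0, 0], [-0.12, 0, 0, 0], [0, 0, 0, 0], [0, 0, 0, 0]]], gripper=0.36)

```text
t: 13.47
tool_pos: [0.5924, 0.1846, 0.1784]
tool_rot: [-1.044, 1.301, 1.039]
contact_force: [0.1, -0.5, -0.2]
opening: 0.0549
```

```bash
python3 to.py .429 .355 .10 77.1
```

```text
t 13.47 pos [0.5924 0.1846 0.1784] jaw 77.14 tilt [ 0.006  0.001 -1.   ] F [ 0.1 -0.5 -0.2] open 0.0549
turn total 0.0 (first) then shift total [0.313 0.789 0.519] rows 7.0 turnrows 1.0
```

Request:
move_arm(increments=[[[0, 0.0986, 0.0649, 0], [0, 0.0986, 0.0649, 0], [0, 0.0986, 0.0649, 0], [0, 0.0986, 0.0649, 0], [0, 0.0986, 0.0649, 0], [0, 0.0986, 0.0649, 0], [0.15, 0.0986, 0.0649, 0], [0.15, 0.0986, 0.0649, 0], [0, 0, 0, 0], [0, 0, 0, 0]]], gripper=0.25)

```text
t: 14.3
tool_pos: [0.429, 0.3483, 0.105]
tool_rot: [-1.044, 1.314, 1.046]
contact_force: [1.1, -0.0, -0.2]
opening: 0.0641
```

```bash
python3 to.py .429 .355 .039 77.1; python3 - <<'E'
from h import *
d=img("side","pics/s6.png"); p=d["pixels"][120:280,160:380,::-1]; cv2.imwrite("pics/c6.png",cv2.resize(p,None,fx=3,fy=3,interpolation=cv2.INTER_CUBIC))
E
```

```text
t 14.3 pos [0.429  0.3483 0.105 ] jaw 77.28 tilt [-0.007 -0.004 -1.   ] F [ 1.1 -0.  -0.2] open 0.0641
turn total 0.002 (first) then shift total [0.264 0.006 0.026] rows 2.0 turnrows 1.0
```

View pics/c6.png

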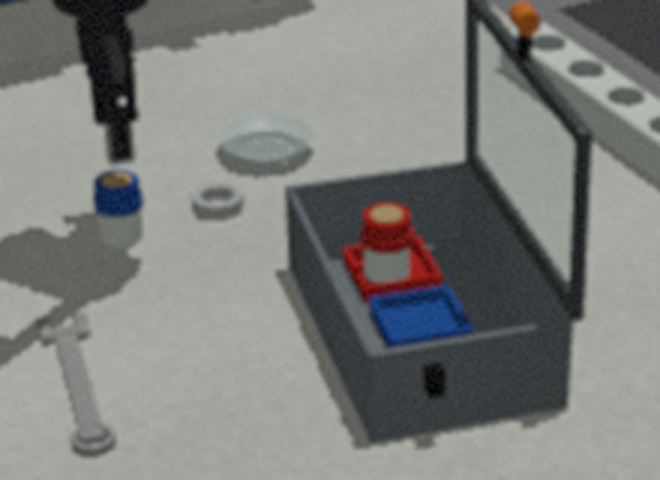

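The red filter stands upright in the red pocket (crop 245,388). The gripper is above the tan-topped blue filter (crop 205,117), so I grip that next.

Request:
move_arm(increments=[[[0.06, 0.003, 0.012, 0], [0.08, 0, 0.008, 0], [0.08, 0, 0, 0], [0.04, 0, 0, 0], [0, 0, 0, 0], [0, 0, 0, 0]]])

```text
t: 14.85
tool_pos: [0.4337, 0.3538, 0.0449]
tool_rot: [-1.041, 1.307, 1.041]
contact_force: [0.5, -0.2, -0.5]
opening: 0.064
```

Request:
move_arm(increments=[[[0, 0, 0, 0], [0, 0, 0, 0], [0, 0, 0, 0], [0, 0, 0, 0], [0, 0, 0, 0], [0, 0, 0, 0]]], gripper=1)

```text
t: 15.35
tool_pos: [0.4344, 0.3548, 0.0465]
tool_rot: [-1.042, 1.303, 1.041]
contact_force: [0.5, -1.4, 6.7]
opening: 0.0399
```

Request:
move_arm(increments=[[[-0.06, 0, 0, 0], [-0.12, 0, 0, 0], [-0.12, 0, 0, 0], [-0.12, 0, 0, 0], [-0.13, 0, 0, 0], [0, 0, 0, 0], [0, 0, 0, 0]]])

```text
t: 15.93
tool_pos: [0.4339, 0.3549, 0.1847]
tool_rot: [-1.042, 1.301, 1.041]
contact_force: [-0.4, 0.8, -2.3]
opening: 0.0398
```

```bash
python3 to.py .5744 .1085 .178 77.1
```

```text
t 15.93 pos [0.4339 0.3549 0.1847] jaw 77.14 tilt [ 0.005  0.003 -1.   ] F [-0.4  0.8 -2.3] open 0.0398
turn total 0.0 (first) then shift total [ 0.027 -0.768 -0.835] rows 8.0 turnrows 1.0
```

Request:
move_arm(increments=[[[0.003, -0.0853, -0.0928, 0], [0.003, -0.0853, -0.0928, 0], [0.003, -0.0853, -0.0928, 0], [0.003, -0.0853, -0.0928, 0], [0.003, -0.0853, -0.0928, 0], [0.003, -0.0853, -0.0928, 0], [0.003, -0.0853, -0.0928, 0], [0.003, -0.0853, -0.0928, 0], [0.003, -0.0853, -0.0928, 0], [0, 0, 0, 0], [0, 0, 0, 0], [0, 0, 0, 0], [0, 0, 0, 0]]])

```text
t: 17.02
tool_pos: [0.5723, 0.1087, 0.1738]
tool_rot: [-1.042, 1.308, 1.045]
contact_force: [-0.1, 0.0, -1.5]
opening: 0.0403
```

```bash
python3 to.py .5744 .1085 .056 77.1
```

```text
t 17.02 pos [0.5723 0.1087 0.1738] jaw 77.2 tilt [-0.002  0.    -1.   ] F [-0.1  0.  -1.5] open 0.0403
turn total 0.001 (first) then shift total [ 0.471 -0.008  0.001] rows 4.0 turnrows 1.0
```

Request:
move_arm(increments=[[[0.1, -0.008, 0, 0], [0.1, 0, 0, 0], [0.1, 0, 0, 0], [0.08, 0, 0, 0], [0.04, 0, 0, 0], [0.02, 0, 0, 0], [0, 0, 0, 0], [0, 0, 0, 0], [0, 0, 0, 0]]])

```text
t: 17.77
tool_pos: [0.5766, 0.1077, 0.0669]
tool_rot: [-1.043, 1.304, 1.041]
contact_force: [-0.5, 0.7, -1.9]
opening: 0.0398
```

Request:
move_arm(increments=[[[0.012, 0, 0, 0], [0.008, 0, 0, 0], [0.006, 0, 0, 0], [0, 0, 0, 0], [0, 0, 0, 0]]])

```text
t: 18.18
tool_pos: [0.5752, 0.1073, 0.0584]
tool_rot: [-1.042, 1.307, 1.042]
contact_force: [0.5, 0.3, -1.1]
opening: 0.0402
```

Request:
move_arm(increments=[[[0.006, 0, 0, 0], [0.005, 0, 0, 0], [0, 0, 0, 0], [0, 0, 0, 0]]])

```text
t: 18.52
tool_pos: [0.5753, 0.1073, 0.0557]
tool_rot: [-1.042, 1.307, 1.042]
contact_force: [-0.3, -0.4, -2.6]
opening: 0.0399
```

Request:
move_arm(increments=[[[0.006, 0, 0, 0], [0.005, 0, 0, 0], [0, 0, 0, 0], [0, 0, 0, 0]]])

```text
t: 18.85
tool_pos: [0.5759, 0.1073, 0.0556]
tool_rot: [-1.043, 1.307, 1.042]
contact_force: [-6.1, -0.6, 12.0]
opening: 0.0399
```

Request:
move_arm(increments=[[[-0.006, 0, 0, 0], [0, 0, 0, 0], [0, 0, 0, 0], [0, 0, 0, 0], [-0.04, 0, 0, 0], [-0.1, 0, 0, 0], [-0.12, 0, 0, 0], [-0.12, 0, 0, 0], [-0.12, 0, 0, 0], [0, 0, 0, 0], [0, 0, 0, 0]]], gripper=0.36)

```text
t: 19.77
tool_pos: [0.577, 0.1075, 0.1831]
tool_rot: [-1.044, 1.302, 1.039]
contact_force: [-0.5, -0.4, -1.0]
opening: 0.0548
```

```bash
python3 to.py .553 -.315 .12 77.1
```

```text
t 19.77 pos [0.577  0.1075 0.1831] jaw 77.14 tilt [ 0.006  0.    -1.   ] F [-0.5 -0.4 -1. ] open 0.0548
turn total 0.0 (first) then shift total [ 0.253 -0.284 -1.669] rows 12.0 turnrows 1.0
```

Request:
move_arm(increments=[[[0, 0, -0.1, 0], [0, 0, -0.15, 0], [0, 0, -0.15, 0], [0, 0, -0.15, 0], [0, 0, -0.15, 0], [0, 0, -0.15, 0], [0, 0, -0.15, 0], [0, 0, -0.1, 0], [0, 0, -0.1, 0], [0.0506, -0.0568, -0.0938, 0], [0.0506, -0.0568, -0.0938, 0], [0.0506, -0.0568, -0.0938, 0], [0.0506, -0.0568, -0.0938, 0], [0.0506, -0.0568, -0.0938, 0], [0, 0, 0, 0], [0, 0, 0, 0], [0, 0, 0, 0]]], gripper=0.25)

```text
t: 21.18
tool_pos: [0.5509, -0.3144, 0.1151]
tool_rot: [-1.04, 1.308, 1.045]
contact_force: [0.1, 0.5, 0.9]
opening: 0.064
```

```bash
python3 to.py .553 -.315 .039 77.1; python3 - <<'E'
from h import *
d=img("side","pics/s7.png"); p=d["pixels"][220:420,290:510,::-1]; cv2.imwrite("pics/c7.png",cv2.resize(p,None,fx=3,fy=3,interpolation=cv2.INTER_CUBIC))
E
```

```text
t 21.18 pos [ 0.5509 -0.3144  0.1151] jaw 77.13 tilt [-0.002  0.002 -1.   ] F [0.1 0.5 0.9] open 0.064
turn total 0.0 (first) then shift total [ 0.304 -0.009 -0.001] rows 3.0 turnrows 1.0
```

View pics/c7.png

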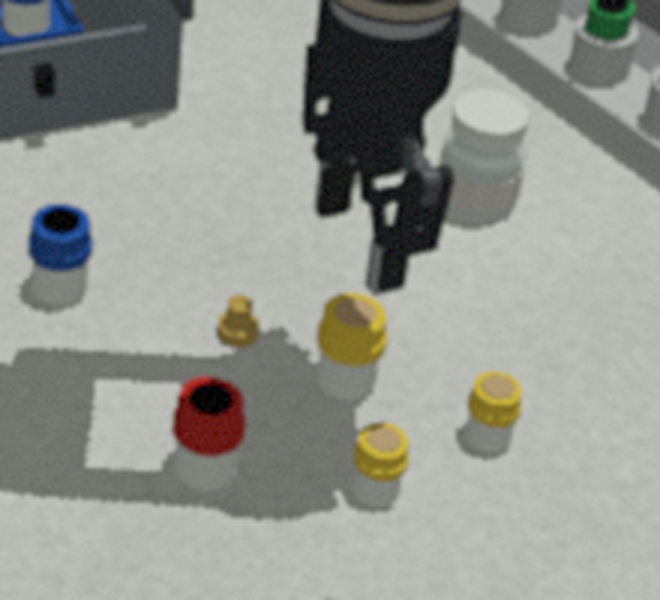

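The fingers stand over the large yellow filter (crop 345,352). The two smaller copies (450,382) and (410,495) are clear.

Request:
move_arm(increments=[[[0.08, -0.005, 0, 0], [0.08, -0.004, 0, 0], [0.08, 0, 0, 0], [0.06, 0, 0, 0], [0, 0, 0, 0], [0, 0, 0, 0]]])

```text
t: 21.73
tool_pos: [0.5534, -0.3147, 0.0409]
tool_rot: [-1.042, 1.307, 1.044]
contact_force: [-0.1, 0.2, 0.3]
opening: 0.064
```

Request:
move_arm(increments=[[[0, 0, 0, 0], [0, 0, 0, 0], [0, 0, 0, 0], [0, 0, 0, 0], [0, 0, 0, 0], [0, 0, 0, 0]]], gripper=1)

```text
t: 22.23
tool_pos: [0.5552, -0.3166, 0.0437]
tool_rot: [-1.045, 1.306, 1.039]
contact_force: [0.6, 1.8, 6.3]
opening: 0.0401
```

Request:
move_arm(increments=[[[-0.06, 0, 0, 0], [-0.12, 0, 0, 0], [-0.12, 0, 0, 0], [-0.12, 0, 0, 0], [-0.13, 0, 0, 0], [0, 0, 0, 0], [0, 0, 0, 0]]])

```text
t: 22.82
tool_pos: [0.5551, -0.3168, 0.1829]
tool_rot: [-1.047, 1.306, 1.037]
contact_force: [-0.3, 0.9, -1.5]
opening: 0.0403
```

```bash
python3 to.py .5572 .0329 .178 77.1
```

```text
t 22.82 pos [ 0.5551 -0.3168  0.1829] jaw 77.13 tilt [ 0.005 -0.004 -1.   ] F [-0.3  0.9 -1.5] open 0.0403
turn total 0.0 (first) then shift total [0.02  0.304 1.365] rows 10.0 turnrows 1.0
```

Request:
move_arm(increments=[[[0, 0.1, 0, 0], [0, 0.104, 0, 0], [0, 0.1, 0, 0], [0, 0, 0.12, 0], [0, 0, 0.145, 0], [0, 0, 0.145, 0], [0, 0, 0.145, 0], [0, 0, 0.145, 0], [0, 0, 0.145, 0], [0, 0, 0.145, 0], [0, 0, 0.145, 0], [0, 0, 0.145, 0], [0, 0, 0.085, 0], [0, 0, 0, 0], [0, 0, 0, 0], [0, 0, 0, 0]]])

```text
t: 24.15
tool_pos: [0.5548, 0.0334, 0.1775]
tool_rot: [-1.041, 1.31, 1.044]
contact_force: [0.2, -0.6, 0.0]
opening: 0.0402
```

```bash
python3 to.py .5572 .0329 .053 77.1
```

```text
t 24.15 pos [0.5548 0.0334 0.1775] jaw 77.13 tilt [-0.003 -0.    -1.   ] F [ 0.2 -0.6  0. ] open 0.0402
turn total 0.0 (first) then shift total [ 0.498 -0.01   0.   ] rows 4.0 turnrows 1.0
```

Request:
move_arm(increments=[[[0.1, -0.01, 0, 0], [0.1, 0, 0, 0], [0.1, 0, 0, 0], [0.08, 0, 0, 0], [0.05, 0, 0, 0], [0.03, 0, 0, 0], [0.01, 0, 0, 0], [0, 0, 0, 0], [0, 0, 0, 0], [0, 0, 0, 0]]])

```text
t: 24.98
tool_pos: [0.5594, 0.0331, 0.063]
tool_rot: [-1.043, 1.305, 1.04]
contact_force: [0.0, 0.5, -0.3]
opening: 0.0401
```

Request:
move_arm(increments=[[[0.008, 0, 0, 0], [0.006, 0, 0, 0], [0.006, 0, 0, 0], [0, 0, 0, 0], [0, 0, 0, 0]]])

```text
t: 25.4
tool_pos: [0.5581, 0.0334, 0.0562]
tool_rot: [-1.042, 1.307, 1.042]
contact_force: [-0.9, -1.1, -0.8]
opening: 0.0405
```

Request:
move_arm(increments=[[[0.007, 0, 0, 0], [0.006, 0, 0, 0], [0.005, 0, 0, 0], [0, 0, 0, 0], [0, 0, 0, 0]]])

```text
t: 25.82
tool_pos: [0.5584, 0.0333, 0.0527]
tool_rot: [-1.042, 1.307, 1.042]
contact_force: [-3.4, -0.7, 4.9]
opening: 0.0401
```

Contact at the expected height; release and rise.

Request:
move_arm(increments=[[[-0.002, 0, 0, 0], [0, 0, 0, 0], [0, 0, 0, 0], [0, 0, 0, 0], [-0.04, 0, 0, 0], [-0.1, 0, 0, 0], [-0.12, 0, 0, 0], [-0.14, 0, 0, 0], [-0.14, 0, 0, 0], [-0.14, 0, 0, 0], [-0.14, 0, 0, 0], [-0.14, 0, 0, 0], [-0.14, 0, 0, 0], [0, 0, 0, 0], [0, 0, 0, 0]]], gripper=0.4)

```text
t: 27.07
tool_pos: [0.5593, 0.0333, 0.3317]
tool_rot: [-1.045, 1.302, 1.037]
contact_force: [0.3, 0.2, -0.2]
opening: 0.0511
```

```bash
python3 to.py .662 .0885 .335 77.1; python3 - <<'E'
from h import *
d=img("side","pics/s8.png"); p=d["pixels"][90:290,190:410,::-1]; cv2.imwrite("pics/c8.png",cv2.resize(p,None,fx=3,fy=3,interpolation=cv2.INTER_CUBIC))
h=cv2.cvtColor(d["pixels"],cv2.COLOR_RGB2HSV); m=(h[...,0]>5)&(h[...,0]<18)&(h[...,1]>180)&(h[...,2]>90); m[:60]=0;m[200:]=0
w=world(d,m); print("pull",len(w),np.median(w,0).round(4)); v=np.median(w,0)[:2]-[.5744,.1085]; print(v@[.975,-.223],v@[.223,.975])
E
```

```text
t 27.07 pos [0.5593 0.0333 0.3317] jaw 77.14 tilt [ 0.007 -0.001 -1.   ] F [ 0.3  0.2 -0.2] open 0.0511
turn total 0.0 (first) then shift total [-0.013 -0.351  0.307] rows 4.0 turnrows 1.0
pull 55 [0.6455 0.0817 0.258 ]
0.07527231854593391 -0.010234449251817627
```

View pics/c8.png

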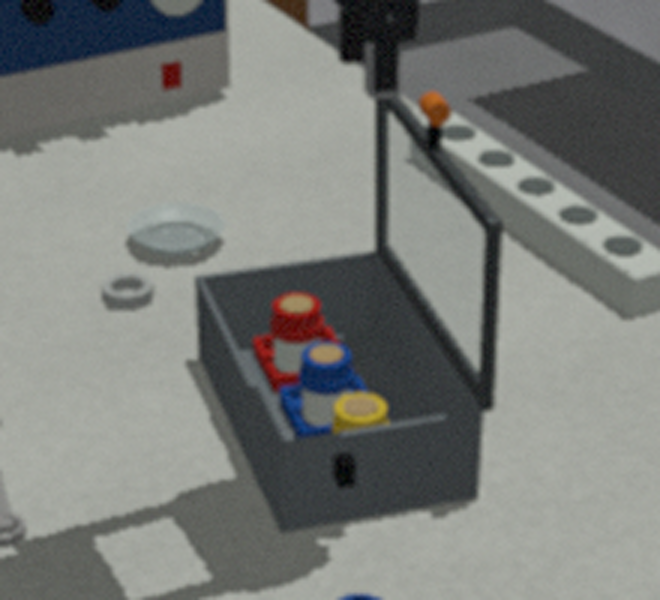

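All three filters stand upright in their own pockets (crop: red 300,297; blue 375,325; yellow 410,360). The lid is still upright with the pull at (107,435). Next I grip the pull again.

```bash
python3 to.py .6585 .0893 .333 77.1
```

```text
t 27.12 pos [0.5583 0.0333 0.3287] jaw 77.14 tilt [ 0.002 -0.    -1.   ] F [ 0.6 -0.3 -0.2] open 0.0511
turn total 0.0 (first) then shift total [-0.017 -0.341  0.308] rows 4.0 turnrows 1.0
```

Request:
move_arm(increments=[[[-0.01, -0.086, 0.077, 0], [0, -0.086, 0.077, 0], [0, -0.085, 0.077, 0], [0, -0.08, 0.077, 0], [0, 0, 0, 0], [0, 0, 0, 0], [0, 0, 0, 0]]])

```text
t: 27.7
tool_pos: [0.6565, 0.0894, 0.3278]
tool_rot: [-1.041, 1.31, 1.044]
contact_force: [-0.8, 0.1, 0.6]
opening: 0.0514
```

```bash
python3 to.py .6585 .0893 .262 77.1; python3 pull.py
```

```text
t 27.7 pos [0.6565 0.0894 0.3278] jaw 77.14 tilt [-0.004 -0.    -1.   ] F [-0.8  0.1  0.6] open 0.0514
turn total 0.0 (first) then shift total [ 0.263 -0.008  0.001] rows 2.0 turnrows 1.0
[0.6565 0.0894 0.3278] [-0.8  0.1  0.6] case 0.08433273393815922 -0.0002855343548919506 a~ 1.5864402734307812 open 0.05144622483128642
```

Request:
move_arm(increments=[[[0.09, -0.006, 0, 0], [0.09, 0, 0, 0], [0.083, 0, 0, 0], [0, 0, 0, 0], [0, 0, 0, 0]]])

```text
t: 28.12
tool_pos: [0.6573, 0.0887, 0.2626]
tool_rot: [-1.04, 1.31, 1.044]
contact_force: [0.7, 0.3, 0.1]
opening: 0.0514
```

Request:
move_arm(increments=[[[0, 0, 0, 0], [0, 0, 0, 0], [0, 0, 0, 0], [0, 0, 0, 0], [0, 0, 0, 0], [0, 0, 0, 0]]], gripper=1)

```text
t: 28.62
tool_pos: [0.6596, 0.0883, 0.2669]
tool_rot: [-1.044, 1.306, 1.039]
contact_force: [-2.1, -3.9, 6.9]
opening: 0.0186
```

```bash
python3 pull.py; python3 arc.py 1.61 0 24
```

```text
[0.6596 0.0883 0.2669] [-2.1 -3.9  6.9] case 0.08755039475562375 -0.0006637026236723981 a~ 1.6158573498606705 open 0.0185554191171628
[[np.float64(-0.001), np.float64(0.048), 0, 0], [np.float64(0.002), np.float64(0.048), 0, 0], [np.float64(0.005), np.float64(0.047), 0, 0], [np.float64(0.008), np.float64(0.047), 0, 0], [np.float64(0.011), np.float64(0.046), 0, 0], [np.float64(0.014), np.float64(0.046), 0, 0], [np.float64(0.017), np.float64(0.044), 0, 0], [np.float64(0.02), np.float64(0.043), 0, 0], [np.float64(0.023), np.float64(0.042), 0, 0], [np.float64(0.026), np.float64(0.04), 0, 0], [np.float64(0.029), np.float64(0.038), 0, 0], [np.float64(0.031), np.float64(0.036), 0, 0], [np.float64(0.033), np.float64(0.034), 0, 0], [np.float64(0.036), np.float64(0.032), 0, 0], [np.float64(0.038), np.float64(0.029), 0, 0], [np.float64(0.04), np.float64(0.027), 0, 0], [np.float64(0.041), np.float64(0.024), 0, 0], [np.float64(0.043), np.float64(0.021), 0, 0], [np.float64(0.044), np.float64(0.018), 0, 0], [np.float64(0.045), np.float64(0.015), 0, 0], [np.float64(0.046), np.float64(0.012), 0, 0], [np.float64(0.047), np.float64(0.009), 0, 0], [np.float64(0.047), np.float64(0.006), 0, 0], [np.float64(0.048), np.float64(0.003), 0, 0]] totals 0.6948258255996622 0.7558935719731095
```

Request:
move_arm(increments=[[[-0.001, 0.048, 0, 0], [0.002, 0.048, 0, 0], [0.005, 0.047, 0, 0], [0.008, 0.047, 0, 0], [0.011, 0.046, 0, 0], [0.014, 0.046, 0, 0], [0.017, 0.044, 0, 0], [0.02, 0.043, 0, 0], [0.023, 0.042, 0, 0], [0.026, 0.04, 0, 0], [0.029, 0.038, 0, 0], [0.031, 0.036, 0, 0]]])

```text
t: 29.62
tool_pos: [0.5315, 0.1175, 0.2212]
tool_rot: [-1.046, 1.306, 1.038]
contact_force: [-5.3, -6.7, 9.8]
opening: 0.0187
```

```bash
python3 pull.py
```

```text
[0.5315 0.1175 0.2212] [-5.3 -6.7  9.8] case -0.04382833991278144 -0.0007858997427756294 a~ 0.8491127855129763 open 0.01870304175280081
```

Request:
move_arm(increments=[[[0.033, 0.034, 0, 0], [0.036, 0.032, 0, 0], [0.038, 0.029, 0, 0], [0.04, 0.027, 0, 0], [0.041, 0.024, 0, 0], [0.043, 0.021, 0, 0], [0.044, 0.018, 0, 0], [0.045, 0.015, 0, 0], [0.046, 0.012, 0, 0], [0.03, 0.006, 0, 0], [0, 0, 0, 0], [0, 0, 0, 0]]])

```text
t: 30.62
tool_pos: [0.4755, 0.1302, 0.1174]
tool_rot: [-1.041, 1.313, 1.045]
contact_force: [-8.1, -3.2, 1.5]
opening: 0.0187
```

```bash
python3 pull.py
```

```text
[0.4755 0.1302 0.1174] [-8.1 -3.2  1.5] case -0.10130239330040222 -0.0009038498355484219 a~ 0.18707088177123865 open 0.018696995985980246
```

Request:
move_arm(increments=[[[0.03, 0.008, 0, 0], [0.03, 0.004, 0, 0], [0.025, 0.002, 0, 0], [0.01, 0, 0, 0], [0, 0, 0, 0], [0, 0, 0, 0]]])

```text
t: 31.12
tool_pos: [0.4723, 0.1309, 0.0938]
tool_rot: [-1.042, 1.312, 1.045]
contact_force: [-5.3, -3.5, -0.8]
opening: 0.0186
```

```bash
python3 pull.py
```

```text
[0.4723 0.1309 0.0938] [-5.3 -3.5 -0.8] case -0.10451756026174615 -0.000903708838818581 a~ 0.0549336290863125 open 0.018642049059597612
```

Request:
move_arm(increments=[[[0.012, 0.002, 0, 0], [0.012, 0, 0, 0], [0.008, 0, 0, 0], [0, 0, 0, 0], [0, 0, 0, 0]]])

```text
t: 31.53
tool_pos: [0.4726, 0.131, 0.0906]
tool_rot: [-1.042, 1.314, 1.045]
contact_force: [-20.3, -5.8, 26.4]
opening: 0.0186
```

Request:
move_arm(increments=[[[0.01, 0, 0, 0], [0.008, 0, 0, 0], [0, 0, 0, 0], [0, 0, 0, 0]]])

```text
t: 31.87
tool_pos: [0.473, 0.1309, 0.0899]
tool_rot: [-1.042, 1.315, 1.046]
contact_force: [-32.4, -7.4, 48.3]
opening: 0.0184
```

```bash
python3 pull.py; python3 - <<'E'
from h import *
d=img("side","pics/s9.png"); p=d["pixels"][120:300,190:390,::-1]; cv2.imwrite("pics/c9.png",cv2.resize(p,None,fx=3,fy=3,interpolation=cv2.INTER_CUBIC))
E
```

```text
[0.473  0.1309 0.0899] [-32.4  -7.4  48.3] case -0.1038264449191396 -0.0007141534848687245 a~ 0.03339135323774228 open 0.018374905928295868
```

View pics/c9.png

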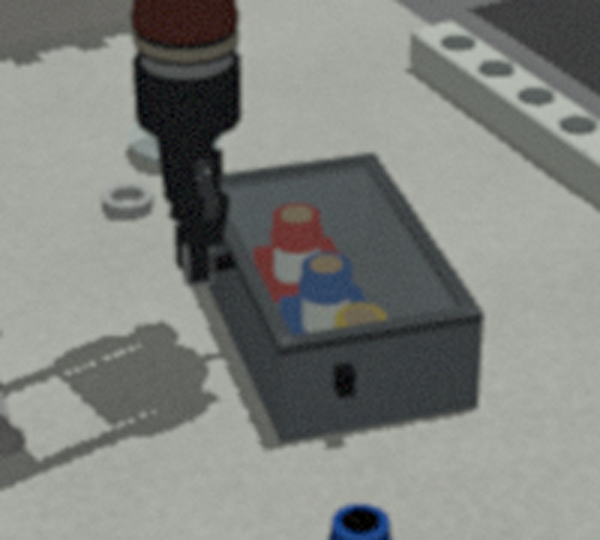

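The lid lies flat on the case and has met its stop. I relax the force, let go and withdraw.

Request:
move_arm(increments=[[[-0.026, 0.008, 0, 0], [0, 0, 0, 0]]])

```text
t: 32.08
tool_pos: [0.4727, 0.1308, 0.0914]
tool_rot: [-1.046, 1.307, 1.039]
contact_force: [-0.4, -8.2, 0.9]
opening: 0.0185
```

Request:
move_arm(increments=[[[0, 0, 0, 0], [0, 0, 0, 0], [0, 0, 0, 0], [0, 0, 0, 0], [0, 0, 0, 0], [-0.06, 0, 0, 0], [-0.1, 0.02, 0, 0], [-0.12, 0.05, 0, 0], [-0.12, 0.05, 0, 0], [-0.12, 0, 0, 0], [0, 0, 0.15, 0], [0, 0, 0.15, 0], [0, 0, 0.15, 0], [0, 0, 0.15, 0], [0, 0, 0.15, 0], [0, 0, 0.15, 0], [0, 0, 0.15, 0], [0, 0, 0, 0]]], gripper=0.4)

```text
t: 33.58
tool_pos: [0.5012, 0.3998, 0.2176]
tool_rot: [-1.043, 1.305, 1.047]
contact_force: [-0.6, -0.3, -0.1]
opening: 0.0512
```

```bash
python3 - <<'E'
from h import *
import b
for c in("side","top"):
    d=img(c,f"pics/{c}10.png"); h=b.hsv(d); m=(h[...,0]>5)&(h[...,0]<18)&(h[...,1]>180)&(h[...,2]>90)
    k,l,st,ce=cv2.connectedComponentsWithStats(m.astype(np.uint8))
    for i in range(1,k):
        if st[i,4]>15: w=world(d,l==i); print(c,"orange",ce[i],st[i,4],np.median(w,0).round(4),w.max(0).round(4))
    if c=="top":
        t=ctrl.trace("top","lid")[0]; w=world(d,t["region"]); w=w[(w[:,2]>.065)&(w[:,2]<.2)]; v=w[:,:2]-[.5744,.1085]; x=v@[.975,-.223]
        print("lid z slope",np.polyfit(x,w[:,2],1),len(w))
t=cv2.imread('pics/top10.png')[150:320,130:510];s=cv2.imread('pics/side10.png')[130:300,180:420]
cv2.imwrite("pics/c10.png",np.vstack([cv2.resize(t,(660,295)),cv2.resize(s,(416,295)) if 0 else cv2.copyMakeBorder(cv2.resize(s,(416,295)),0,0,0,244,cv2.BORDER_CONSTANT)]))
E
```

```text
side orange [255.75 207.75] 60 [0.4735 0.1215 0.0866] [0.4847 0.1343 0.0923]
top orange [257.78333333 259.83333333] 60 [0.4734 0.13   0.0856] [0.4835 0.1416 0.0909]
lid z slope [-0.00537385  0.08072204] 7033
```

View pics/c10.png

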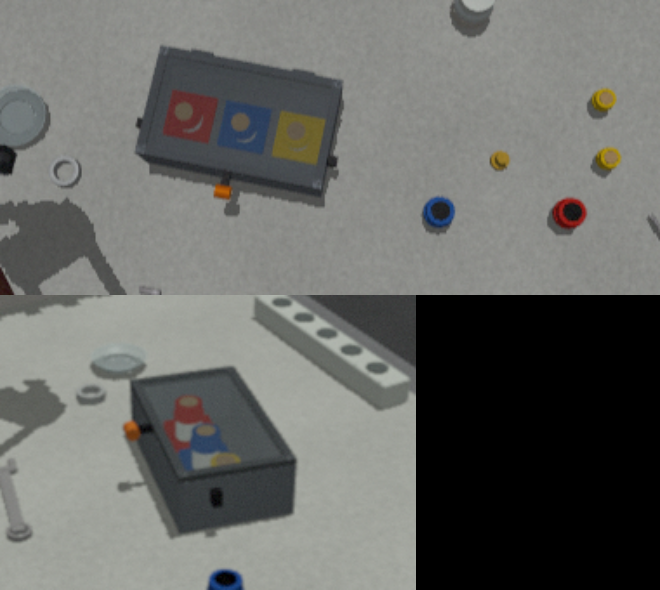

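The lid measures about 0.005 rad from shut, but backing off may have lifted it by a hair. I press the pull down once with closed fingertips.

```bash
python3 to.py .474 .1305 .125 77.1
```

```text
t 33.73 pos [0.5009 0.3948 0.2183] jaw 77.18 tilt [-0.001 -0.001 -1.   ] F [-0.6 -1.2 -0.6] open 0.0514
turn total 0.001 (first) then shift total [ 0.373 -0.131 -1.054] rows 8.0 turnrows 1.0
```

Request:
move_arm(increments=[[[0, -0.0164, -0.132, 0], [0, -0.0164, -0.132, 0], [0, -0.0164, -0.132, 0], [0, -0.0164, -0.132, 0], [0, -0.0164, -0.132, 0], [0, -0.0164, -0.132, 0], [0, -0.0164, -0.132, 0], [0, -0.0164, -0.13, 0], [0.12, 0, 0, 0], [0.12, 0, 0, 0], [0.1, 0, 0, 0], [0.033, 0, 0, 0], [0, 0, 0, 0], [0, 0, 0, 0]]], gripper=1)

```text
t: 34.9
tool_pos: [0.4746, 0.13, 0.1265]
tool_rot: [-1.042, 1.307, 1.041]
contact_force: [-0.1, 0.1, -0.2]
opening: 0.0003
```

Request:
move_arm(increments=[[[0.03, 0, 0, 0], [0.02, 0, 0, 0], [0.01, 0, 0, 0], [0, 0, 0, 0], [0, 0, 0, 0]]])

```text
t: 35.32
tool_pos: [0.4746, 0.1305, 0.111]
tool_rot: [-1.042, 1.307, 1.042]
contact_force: [-1.0, 0.6, -0.5]
opening: -0.0002
```

Request:
move_arm(increments=[[[0.01, 0, 0, 0], [0.008, 0, 0, 0], [0, 0, 0, 0], [0, 0, 0, 0]]])

```text
t: 35.65
tool_pos: [0.4749, 0.1305, 0.1067]
tool_rot: [-1.042, 1.306, 1.042]
contact_force: [0.9, 1.0, 1.4]
opening: -0.0
```

Request:
move_arm(increments=[[[0.008, 0, 0, 0], [0.006, 0, 0, 0], [0, 0, 0, 0], [0, 0, 0, 0]]])

```text
t: 35.98
tool_pos: [0.4751, 0.1306, 0.1061]
tool_rot: [-1.042, 1.307, 1.043]
contact_force: [-9.0, 0.4, 18.9]
opening: -0.0003
```

The press was firm at 18.9 N, with the tips at about 87 mm (barrel top when shut is 88 mm). I withdraw and check.

Request:
move_arm(increments=[[[-0.06, 0, 0, 0], [-0.12, 0, 0, 0], [-0.12, 0, 0, 0], [-0.12, 0, 0, 0], [0, 0.05, 0.14, 0], [0, 0.05, 0.14, 0], [0, 0.05, 0.14, 0], [0, 0, 0.14, 0], [0, 0, 0.14, 0], [0, 0, 0.14, 0], [0, 0, 0, 0], [0, 0, 0, 0], [0, 0, 0, 0]]])

```text
t: 37.07
tool_pos: [0.4844, 0.3431, 0.2071]
tool_rot: [-1.043, 1.309, 1.042]
contact_force: [-0.2, -0.4, 1.1]
opening: 0.0002
```

```bash
python3 - <<'E'
from h import *
d=img("top"); t=ctrl.trace("top","lid")[0]; w=world(d,t["region"]); w=w[(w[:,2]>.065)&(w[:,2]<.2)]; x=(w[:,:2]-[.5744,.1085])@[.975,-.223]
print("lid z fit",np.polyfit(x,w[:,2],1),len(w)); o=ctrl.get_obs(); print(o["t"],o["tool_pos"],o["contact_force"])
ctrl.finish_job()
E
```

```text
lid z fit [-0.00300913  0.08042936] 7013
37.1667 [0.48453438 0.34242728 0.20756904] [ 0.48002469 -0.03089059  0.71324039]
the job is handed in; nothing more can be done
```

The job is done and handed in at 37 s. I swung the lid upright (about 1.6 rad), set the red, blue and yellow filters (the largest yellow one) each in the pocket of its own colour, and lowered the lid until it met its stop.

- **Filters:** the last pictures show all three upright in their own pockets. Each was lowered until contact (5–12 N) before I let go.
- **Blanks and small yellow copies:** I never touched these, and they still stand where they were.
- **Lid:** it fits at about 0.003 rad from flat, which is shut within measurement noise. On the way down the wrist force reached about 58 N in all against the stop, below the 120 N limit. I then pressed the pull once more at 19 N, because backing off might have lifted the lid slightly.
- **Disagreements:** after closing, the camera put the top of the pull 3–4 mm above its shut height (88 mm). The fingertip contact put it at about 87 mm, which matches shut. Carrying the red filter, I overshot by about 35 mm in the air and corrected before lowering.

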